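# Swing the fume hood over the open tub and open its shut-off

## Robot

A 7-joint arm with a two-finger parallel gripper is mounted at the origin on the work surface. World frame = base frame: x ahead of the robot, y to its left, z up, the work surface at z = 0. Lengths are in m, angles in rad, forces in N, time in s.
With the tool pointing down it reaches from about 0.35 to 0.9 m from the base axis. Payload 19.9 kg.
Tool frame: the origin (TCP) lies on the mounting face of the last link; the fingertips stand 199 mm ahead of it and the grasp point (between the pads) lies 180 mm ahead of it (arm.tip_reach is the distance from the TCP to the fingertips, in m); z points along the fingers, y is the line along which they close (so a half turn about z gives the same grasp; the last joint's range is limited). The gripper opens to 94 mm and grips with 3 to 60 N. Pads are 16 mm wide; open, the fingers measure 119 mm over their backs; the gripper's body (75 mm by 177 mm) begins 78 mm behind the grasp point.
Start: joints at [1.202, 0.417, -0.01, 1.614, 0.005, 1.111, -0.053], TCP at [0.201, -0.592, 0.405] pointing down, gripper open.
Joint ranges: [-2.81, 2.81], [-0.39, 2.02], [-1.27, 1.25], [0.06, 2.57], [-1.19, 4.33], [0.19, 2], [-2.82, 2.82]. Speed limits (rad/s): [1.89, 1.89, 2.39, 2.39, 3.01, 3.01, 3.01].

## Interface

Orientations are given as [roll, pitch, yaw] about the fixed x, y, z axes, in that order (R = Rz(yaw) Ry(pitch) Rx(roll)).
In Python, from bench import arm, eyes gives the robot as it stands.
- The arm moves only by the tool move_arm, never from a script. Its argument "plan" is text: rows parted by semicolons, each of 5 numbers parted by spaces: the opening, from -1 (shut) to 1 (fully open), then the shift along the world's x, y, z in mm, then the turn about the world's z in degrees. In form: gripper dx dy dz roll; .... A call has 1 to 12 rows; each row is the pose to reach, as a shift and turn from the pose commanded when the call began; what a row does not reach only later rows make up. A row lasts 1/10 s, in which the tool goes at most 50 mm and 8.59 degrees, less where a joint would pass 70% of its speed; a pose out of reach is approached as far as the arm can. A call with a gripper value outside its range is refused whole. The fingers move at their own pace and stop on an object; "newtons" is the grip in N (left out, the last holds). Time passes only in rows, so rows that repeat a pose let the fingers close. It gives the time, the measured TCP pose, the force, the opening and the grip force at its end, in the units of the state.
- arm.state(): the state, without advancing time (a new reading comes with each control period).
- eyes.camera(name): name is "scene" or "top" or "wrist"; returns the picture (400x640x3 uint8, red, green, blue); there is no depth.
- eyes.camera_model(name): a dict with "fx", "fy", "cx", "cy" (pixels), "world_from_camera" (4x4, takes a point from camera to world coordinates); the wrist camera has in their place "T_tool_cam" (4x4, takes a point from camera to tool coordinates, whose origin is the TCP and whose axes are the flange's). Camera axes: x right, y down, z forward; pixel columns grow to the right and rows downward; lengths in m; the calibration is good to about 2 mm. A picture is of the moment at which its call begins: read the wrist's pose just before it. camera_model takes no time and is no camera call.
- arm.sign_off(): hands the job in; it is judged then, once.
Trained networks look in the newest picture that a camera, given by its name, has taken for a name from the list of things; names that differ only in an ending like _2 or _b are one class to them, and where a whole thing is asked for, a point or a joint stands for the part that bears it (a point fixed in the world has none). Each returns a list of dicts, best first, with "confidence" (0 to 1); they miss things now and then, are a little off and sometimes report something else, mostly with a low value. They report only what shows in the picture. A call takes as long as a camera call. They do not tell look-alikes from the thing itself.
- eyes.search_frame(query, camera): "at" ([x, y, z] in m, in the coordinates of the camera as it stood for that picture, good to about 4 mm: the middle of the surface that is visible of it).
- eyes.place_of(query, camera): "at" ([x, y, z] in m, in the coordinates of the camera as it stood for that picture, good to about 4 mm: a listed point, or the origin of a listed thing).
The state is a dict: "clock": time; "q": joint angles; "qvel": joint speeds; "tau": joint torques, N m; "position": TCP position; "tool_rot": TCP orientation; "force": force on the tool from outside, world axes, zero at the start; "wrist_torque": the same for the moment, N m; "gripper_width": finger opening in m; "grip_force": force on a finger pad.
Only numpy, scipy, OpenCV 4.12 (cv2) and the standard library are available. Lean on these libraries where they do the work, as an engineer would, in place of code of your own. Each camera call takes 0.05 s, during which the arm holds its last target. There are 200 camera calls.

## Task

Push the arm of the small fume extractor round with a fingertip until its hood is centred over the open tub, and leave it there. Then push the shut-off lever on top of the column anticlockwise (seen from above) a quarter turn to its stop. Push gently, do not pinch the arm or the lever, and leave the tubs and everything else on the bench where they stand.

Things in the scene. Friction and masses are not known exactly. Their poses are not given: they have to be found in the camera images.
- pivot (a point): Point on the vertical axis of the fume extractor's fixed column (56 mm thick aluminium tube on a round dark foot, its head 68 mm wide and 245 mm above the bench), 205 mm above the bench, at the arm's mid-height. Both the arm and the lever turn about this axis.
- hood (a point): Centre of the mouth of the hood, 130 mm above the bench: a black cone with its open mouth down, 120 mm wide at the mouth, narrowing to 48 mm at 175 mm and rising as a neck to 226 mm above the bench. It hangs at the end of the swing arm, 180 mm from the column's axis.
- swing (a joint): Angle of the swing arm in rad, growing anticlockwise seen from above, stops at -1.5 and 1.5, 0 straight along the x axis of pivot. It turns with a stiff friction (about 0.5 N m) and stays where it is left; only the robot moves it.
- bar_middle (a point): Centre of the swing arm's bar, 100 mm from the column's axis, 205 mm above the bench; x along the arm towards the hood. The bar is straight, level, of aluminium, 30 mm wide and 30 mm high (190 to 220 mm above the bench), free to be pushed on either side from 45 to 145 mm from the column's axis. Its left and right halves (looking from the column to the hood) are called swing_c0 and swing_c1.
- damper (a joint): Angle of the shut-off lever in rad: 0 shut, 1.57 fully open at its stop, growing anticlockwise seen from above. It starts between 0 and 0.3, has friction (about 0.25 N m) and stays where it is left.
- lever_tip (a point): Free end of the shut-off lever, a level steel bar on top of the column: 90 mm from the axis, 256 mm up, 20 mm wide, 14 mm high (249 to 263 mm up); hub 36 mm wide, 264 mm high. Pushable on either side from 40 to 90 mm from the axis. Shut it points 135 degrees anticlockwise from the x axis of pivot, open 225: away from the tubs. Its left and right halves are called damper_c0 and damper_c1.
- open_tub: The only tub without a lid: white plastic, empty, 90 mm across the rim, 88 mm high, wall 3 mm, loose. Origin at the centre of its underside. It stands on the circle under the hood's path (within about 13 mm).
- lidded_tub_a: White plastic tub closed with a flat lid, 96 mm across, 92 mm high, loose. Origin at the centre of its underside.
- lidded_tub_b: A second lidded tub, the same.
- solvent_bottle: Capped amber bottle, 60 mm thick, 150 mm high, loose, on the bench between column and robot. Origin at the centre of its underside.
- film_applicator: Steel film applicator: a bar 90 mm long with a foot at each end, 50 x 90 x 28 mm over all, loose. Origin at the centre of its underside.
Mind the look-alikes: they are no part of the job. What is shaped like the open_tub but orange is not meant.

How it is judged:
On the way, in this order (a step that is already met when the one before it is completed fails the run):
1. the hood stands still over the open tub while the shut-off is still shut (horizontal distance between hood and open_tub below 0.025 m and velocity of joint swing between -0.03 and 0.03 rad/s and value of joint damper below 0.6 rad), for 0.3 s.
2. the shut-off lever is pushed to its open stop (value of joint damper above 1.42 rad), for 0.2 s.
At the end, for the whole second after the job is handed in: The hood's mouth is centred over the open tub to within 25 mm (horizontally) and at rest, and the shut-off lever is at its open stop (above 1.42 rad) (horizontal distance between hood and open_tub below 0.025 m and velocity of joint swing between -0.03 and 0.03 rad/s and value of joint damper above 1.42 rad); the robot touches nothing.
It fails at once if a tub is moved or lifted by more than 12 mm (distance of any of open_tub, lidded_tub_a, lidded_tub_b from where it was at the start of the episode above 0.012 m).
It fails at once if the bottle or the film applicator is moved or lifted by more than 12 mm (distance of any of solvent_bottle, film_applicator from where it was at the start of the episode above 0.012 m).
It fails at once if the arm or the lever is pinched (fingers press on both its sides at once with over 3 N each) ((contact force between the fingers and swing_c0 above 3 N and contact force between the fingers and swing_c1 above 3 N) or (contact force between the fingers and damper_c0 above 3 N and contact force between the fingers and damper_c1 above 3 N)).
It fails at once if the arm or the lever is pushed with more than 40 N (contact force between the fingers and swing_c0 above 40 N or contact force between the fingers and swing_c1 above 40 N or contact force between the fingers and damper_c0 above 40 N or contact force between the fingers and damper_c1 above 40 N).
It also fails if it takes over 61 s, if anything falls off the work surface, if the arm or the gripper's body presses on something with over 40 N, if the wrist force passes 120 N, or if a joint passes its speed limit or range.

## Working session

There is one attempt and no reset: what is moved stays moved. The work goes in short steps, Python scripts to look and compute and a tool call to move; the robot and the scene stay as the last step left them, time stands still between calls to the robot, and variables do not carry over. Pictures are saved under pics/ and viewed, at most 10 in all, crops included, and the job is handed in when it is done.

Besides the shell and the picture viewer there is one more tool, called after "Call:" as name(argument=value, ...), one argument or row to a line, values as JSON. move_arm: Moves the arm, as the interface text tells. Its arguments: {"type":"object","properties":{"plan":{"type":"string"},"newtons":{"type":"number"}},"required":["plan"]}

```bash
mkdir -p pics; cat > h.py <<'E'
from bench import arm, eyes
import numpy as np, cv2
def snap(n,f):
    im=eyes.camera(n); cv2.imwrite(f'pics/{f}.png',im[:,:,::-1]); return im
def W(n,p):
    T=np.array(eyes.camera_model(n)["world_from_camera"]); return (T@np.r_[p,1])[:3]
def pix(n,p):
    m=eyes.camera_model(n);T=np.linalg.inv(np.array(m["world_from_camera"]));c=(T@np.r_[p,1])[:3]
    return np.array([m["fx"]*c[0]/c[2]+m["cx"],m["fy"]*c[1]/c[2]+m["cy"]])
def ray(n,u,v,z):
    m=eyes.camera_model(n);T=np.array(m["world_from_camera"])
    d=T[:3,:3]@np.array([(u-m["cx"])/m["fx"],(v-m["cy"])/m["fy"],1]);o=T[:3,3]
    return o+d*(z-o[2])/d[2]
E
python3 - <<'E'
from h import *
np.set_printoptions(precision=3,suppress=True)
s=arm.state();print({k:s[k] for k in("clock","position","tool_rot","force","gripper_width")})
for c in("top","scene"):
    snap(c,c+"0")
    for q in("pivot","hood","bar_middle","lever_tip","open_tub","lidded_tub_a","solvent_bottle","film_applicator"):
        print(c,q,[(W(c,d["at"]).round(3),round(d["confidence"],2)) for d in eyes.place_of(q,c)][:4])
E
```

```text
{'clock': 0.0, 'position': array([ 0.201, -0.592,  0.404]), 'tool_rot': array([-3.14 ,  0.   ,  0.327]), 'force': array([ 0.38 ,  0.662, -0.739]), 'gripper_width': 0.09406444982531185}
top pivot [(array([ 0.499, -0.046,  0.206]), 0.89)]
top hood [(array([0.619, 0.085, 0.13 ]), 0.93), (array([ 0.688, -0.056,  0.003]), 0.41)]
top bar_middle [(array([0.571, 0.023, 0.204]), 0.61)]
top lever_tip [(array([ 0.642, -0.174,  0.003]), 0.7), (array([ 0.362,  0.341, -0.   ]), 0.18)]
top open_tub [(array([ 0.79 , -0.173,  0.   ]), 0.83), (array([ 0.64 , -0.176,  0.001]), 0.8), (array([ 0.739, -0.327,  0.   ]), 0.77)]
top lidded_tub_a [(array([ 0.681, -0.051,  0.004]), 0.9), (array([0.532, 0.127, 0.005]), 0.77)]
top solvent_bottle [(array([0.361, 0.334, 0.001]), 0.77)]
top film_applicator [(array([ 0.375, -0.222, -0.   ]), 0.56)]
scene pivot [(array([ 0.5  , -0.054,  0.206]), 0.93)]
scene hood [(array([0.617, 0.082, 0.128]), 0.74)]
scene bar_middle [(array([0.568, 0.026, 0.204]), 0.64)]
scene lever_tip [(array([ 0.418, -0.019,  0.259]), 0.74)]
scene open_tub [(array([ 0.64 , -0.177,  0.004]), 0.95), (array([ 0.794, -0.175,  0.007]), 0.86), (array([ 0.735, -0.325, -0.001]), 0.73)]
scene lidded_tub_a [(array([ 0.683, -0.053,  0.003]), 0.94), (array([ 0.535,  0.123, -0.002]), 0.93), (array([ 0.375, -0.224, -0.003]), 0.65), (array([0.616, 0.08 , 0.129]), 0.6)]
scene solvent_bottle [(array([0.363, 0.326, 0.001]), 0.6)]
scene film_applicator [(array([ 0.38 , -0.225, -0.001]), 0.5)]
```

View pics/top0.png

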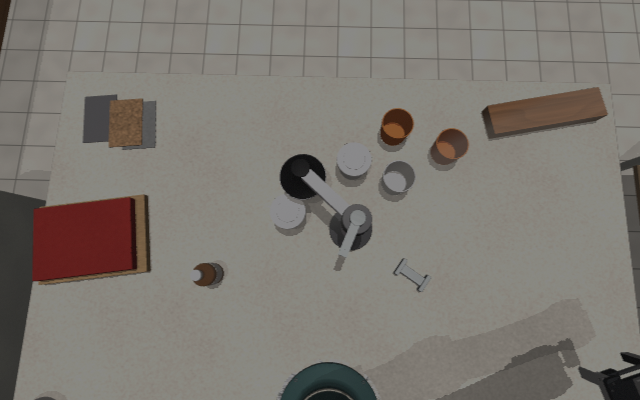

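View pics/scene0.png

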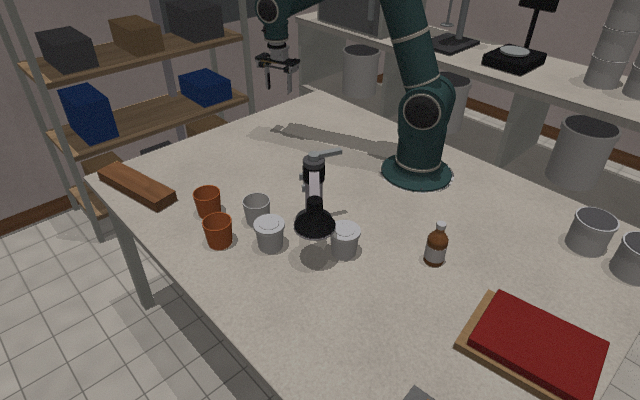

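The top view shows the only open white tub at (398,177), with the orange look-alikes at (397,125) and (450,145). The hood is at (302,176), the column head at (357,218) and the lever tip at (340,262). I'll check the estimates by overlaying the known sizes on a crop.

```bash
python3 - <<'E'
from h import *
im=cv2.imread('pics/top0.png')
P=np.array([.5,-.050]);H=np.array([.618,.0835]);T=np.array([.640,-.1765]);L=np.array([.418,-.019])
K=5;u0,v0=265,140
big=cv2.resize(im[v0:v0+140-20,u0:u0+155],None,fx=K,fy=K,interpolation=cv2.INTER_CUBIC)
big=cv2.resize(im[140:275,265:420],None,fx=4,fy=4,interpolation=cv2.INTER_CUBIC)
K=4
def dr(pts,c):
    a=[((pix('top',p)-[u0,v0]+.5)*K).astype(int) for p in pts]; cv2.polylines(big,[np.array(a)],False,c,1)
def circ(c,r,z,col):
    t=np.linspace(0,2*np.pi,60); dr([[c[0]+r*np.cos(x),c[1]+r*np.sin(x),z] for x in t],col)
circ(P,.034,.245,(0,0,255));circ(P,.018,.264,(0,0,255));circ(H,.06,.13,(0,255,0));circ(H,.024,.226,(0,255,0));circ(T,.045,.088,(255,0,255))
dr([[*P,.263],[*L,.263]],(255,255,0))
d=H-P;print(np.hypot(*d),np.degrees(np.arctan2(d[1],d[0])));d=T-P;print(np.hypot(*d),np.degrees(np.arctan2(d[1],d[0])));d=L-P;print(np.hypot(*d),np.degrees(np.arctan2(d[1],d[0])))
cv2.imwrite('pics/ov.png',big);print(big.shape)
E
```

```text
0.1781747737475763 48.526690810666736
0.18868558503499944 -42.10006596325525
0.08766413177577248 159.290962408351
(540, 620, 3)
```

View pics/ov.png

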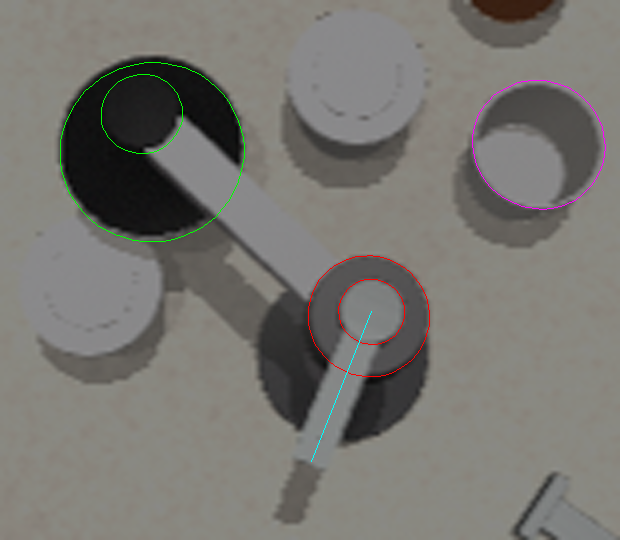

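The overlays fit: pivot (0.500,-0.050), arm at 48.5°, tub at -42.1° and lever at 159°. I'll close the gripper, lift, and travel to a point beside the bar on its anticlockwise side.

Call:
move_arm(
  plan="-1 0 0 50 0; -1 0 0 100 0; -1 0 0 150 0; -1 30 40 160 3; -1 60 80 160 6; -1 80 125 160 9; -1 105 170 160 12; -1 130 215 160 15; -1 150 260 160 18; -1 170 305 160 21; -1 190 350 160 24; -1 215 395 160 27",
  newtons=20,
)

```text
clock: 2.1
position: [0.4146, -0.1968, 0.565]
tool_rot: [3.141, 0.0, 0.8]
force: [0.7, -1.6, 0.5]
gripper_width: 0.002
grip_force: 0.0
```

Call:
move_arm(
  plan="-1 20 45 0 0; -1 45 90 0 0; -1 65 135 0 1; -1 90 180 0 2; -1 110 220 0 3; -1 128 265 0 3; -1 128 265 0 3; -1 128 265 0 3; -1 128 265 0 3; -1 128 265 0 3; -1 128 265 0 3",
)

```text
clock: 3.2
position: [0.5423, 0.0651, 0.5648]
tool_rot: [3.141, 0.0, 0.849]
force: [0.2, -0.1, -1.1]
gripper_width: 0.0004
grip_force: 0.0
```

Call:
move_arm(
  plan="-1 0 0 -40 0; -1 0 0 -80 0; -1 0 0 -120 0; -1 0 0 -150 0; -1 0 0 -168 0; -1 0 0 -168 0; -1 0 0 -168 0; -1 0 0 -168 0",
)

```text
clock: 4.0
position: [0.5428, 0.066, 0.398]
tool_rot: [3.14, -0.001, 0.85]
force: [-0.0, -0.7, -0.3]
gripper_width: 0.0003
grip_force: 0.0
```

```bash
python3 - <<'E'
from h import *
s=arm.state();print(s["position"],s["tool_rot"],s["force"],s["q"])
P=np.array([.5,-.05]);p0=s["position"][:2]
# radius 0.118 along bar, offset n from bar line; bar angle a
def fp(a,n): a=np.radians(a); return P+.118*np.array([np.cos(a),np.sin(a)])+n*np.array([-np.sin(a),np.cos(a)])
prev=p0;
for A in [48.5]: print('contact',1000*(fp(A,.0275)-p0))
for k in range(0,37):
    a=48.5-2.5*k; print(k,a,(1000*(fp(a,.0275)-fp(48.5,.0275))).round(0))
E
```

```text
[0.54279219 0.0659646  0.39800769] [ 3.14023946e+00 -1.17993246e-03  8.50009954e-01] [-0.01723422 -0.74757792 -0.32328004] [ 0.33719437  0.34438096 -0.62975787  1.80119681  0.22948756  1.06779173
 -1.09661708]
contact [14.8006982  -9.36577066]
0 48.5 [0. 0.]
1 46.0 [ 5. -3.]
2 43.5 [ 9. -5.]
3 41.0 [13. -8.]
4 38.5 [ 18. -12.]
5 36.0 [ 22. -15.]
6 33.5 [ 26. -19.]
7 31.0 [ 29. -22.]
8 28.5 [ 33. -26.]
9 26.0 [ 36. -30.]
10 23.5 [ 40. -34.]
11 21.0 [ 43. -39.]
12 18.5 [ 46. -43.]
13 16.0 [ 48. -48.]
14 13.5 [ 51. -52.]
15 11.0 [ 53. -57.]
16 8.5 [ 55. -62.]
17 6.0 [ 57. -67.]
18 3.5 [ 59. -72.]
19 1.0 [ 60. -77.]
20 -1.5 [ 61. -82.]
21 -4.0 [ 62. -87.]
22 -6.5 [ 63. -93.]
23 -9.0 [ 63. -98.]
24 -11.5 [  64. -103.]
25 -14.0 [  64. -108.]
26 -16.5 [  63. -114.]
27 -19.0 [  63. -119.]
28 -21.5 [  62. -124.]
29 -24.0 [  61. -129.]
30 -26.5 [  60. -135.]
31 -29.0 [  59. -140.]
32 -31.5 [  57. -145.]
33 -34.0 [  56. -150.]
34 -36.5 [  54. -155.]
35 -39.0 [  51. -159.]
36 -41.5 [  49. -164.]
```

Call:
move_arm(
  plan="-1 5 -3 0 0; -1 9 -6 0 0; -1 12 -8 0 0; -1 15 -9 0 0; -1 17 -11 0 -1; -1 20 -12 0 -2; -1 24 -14 0 -5; -1 28 -17 0 -7; -1 33 -21 0 -10; -1 37 -24 0 -12; -1 41 -28 0 -15; -1 41 -28 0 -15",
)

```text
clock: 5.2
position: [0.584, 0.0376, 0.3965]
tool_rot: [3.141, -0.0, 0.587]
force: [0.3, -0.0, 0.4]
gripper_width: 0.0005
grip_force: 0.0
```

```bash
python3 - <<'E'
from h import *
s=arm.state();print(s["position"],s["tool_rot"],s["force"])
for c in("top","scene"):
    snap(c,c+"1"); print([(W(c,d["at"]).round(3),round(d["confidence"],2)) for d in eyes.place_of("hood",c)][:2])
    print([(W(c,d["at"]).round(3),round(d["confidence"],2)) for d in eyes.place_of("bar_middle",c)][:2])
E
```

```text
[0.58399562 0.03759316 0.39650283] [ 3.14148208e+00 -2.19900161e-04  5.86599157e-01] [ 0.32727082 -0.00900036  0.35136558]
[]
[]
[(array([0.648, 0.047, 0.129]), 0.96)]
[(array([0.587, 0.008, 0.203]), 0.8)]
```

The arm follows the finger: the hood is now at about 33°, as predicted. I'll continue along the arc.

Call:
move_arm(
  plan="-1 3 -3 0 -2; -1 7 -7 0 -5; -1 10 -11 0 -7; -1 14 -15 0 -10; -1 17 -20 0 -12; -1 20 -24 0 -15; -1 22 -29 0 -17; -1 25 -33 0 -20; -1 27 -38 0 -22; -1 29 -43 0 -25; -1 31 -48 0 -27; -1 33 -53 0 -30",
)

```text
clock: 6.7
position: [0.6167, -0.0152, 0.3966]
tool_rot: [-3.141, -0.0, 0.063]
force: [-3.4, 4.1, 0.2]
gripper_width: 0.0005
grip_force: 2.2
```

Call:
move_arm(
  plan="-1 1 -5 0 -2; -1 2 -10 0 -5; -1 3 -15 0 -7; -1 4 -21 0 -10; -1 4 -26 0 -12; -1 5 -31 0 -15; -1 5 -36 0 -17; -1 4 -42 0 -20; -1 4 -47 0 -22; -1 3 -52 0 -25; -1 2 -57 0 -27; -1 1 -63 0 -30",
)

```text
clock: 7.9
position: [0.6177, -0.0783, 0.3968]
tool_rot: [-3.141, -0.001, -0.46]
force: [2.0, 4.8, 0.8]
gripper_width: 0.0005
grip_force: 2.4
```

```bash
python3 - <<'E'
from h import *
s=arm.state();print(s["position"],s["tool_rot"],s["force"])
for c in("top","scene"):
    snap(c,c+"2")
    for q in("hood","bar_middle","open_tub"):
        print(c,q,[(W(c,d["at"]).round(3),round(d["confidence"],2)) for d in eyes.place_of(q,c)][:4])
E
```

```text
[ 0.61769843 -0.07828633  0.39677013] [-3.14101060e+00 -9.20294207e-04 -4.60052976e-01] [1.96095478 4.80856623 0.76082394]
top hood []
top bar_middle [(array([ 0.42 , -0.016,  0.257]), 0.2)]
top open_tub [(array([ 0.74 , -0.327,  0.001]), 0.56)]
scene hood [(array([ 0.657, -0.137,  0.131]), 0.84)]
scene bar_middle [(array([ 0.589, -0.095,  0.204]), 0.68)]
scene open_tub [(array([ 0.791, -0.175,  0.006]), 0.89), (array([ 0.641, -0.178,  0.003]), 0.6), (array([ 0.738, -0.323, -0.003]), 0.6)]
```

Call:
move_arm(
  plan="-1 -1 -4 0 -2; -1 -2 -8 0 -4; -1 -4 -12 0 -6; -1 -5 -16 0 -8; -1 -6 -19 0 -10; -1 -7 -22 0 -11; -1 -9 -25 0 -13; -1 -10 -27 0 -14; -1 -11 -28 0 -14; -1 -11 -28 0 -14",
)

```text
clock: 9.3
position: [0.6065, -0.1064, 0.3968]
tool_rot: [3.142, -0.001, -0.703]
force: [1.5, -0.4, -0.4]
gripper_width: 0.0005
grip_force: 1.0
```

```bash
python3 - <<'E'
from h import *
s=arm.state();print(s["position"],s["tool_rot"],s["force"])
snap("top","top3")
c="scene";snap(c,c+"3")
for q in("hood","bar_middle","open_tub"):
        print(c,q,[(W(c,d["at"]).round(3),round(d["confidence"],2)) for d in eyes.place_of(q,c)][:4])
E
```

```text
[ 0.6065035  -0.10642308  0.39676172] [ 3.14159069e+00 -6.85711461e-04 -7.03244162e-01] [ 1.49099187 -0.35142122 -0.40848622]
scene hood [(array([ 0.635, -0.17 ,  0.128]), 0.63)]
scene bar_middle [(array([ 0.576, -0.117,  0.206]), 0.76)]
scene open_tub [(array([ 0.737, -0.325, -0.002]), 0.98), (array([ 0.79 , -0.173,  0.005]), 0.58), (array([ 0.639, -0.177,  0.003]), 0.56)]
```

The hood is at about -41.6°, roughly 8 mm from the tub axis. I'll back off, lift, and travel to the lever's +y side.

Call:
move_arm(
  plan="-1 6 7 0 0; -1 13 15 0 0; -1 13 15 40 0; -1 13 15 85 0; -1 13 15 130 0; -1 13 15 150 0; -1 -20 35 150 5; -1 -60 58 150 10; -1 -100 80 150 15; -1 -140 105 150 20; -1 -165 123 150 20; -1 -165 123 150 20",
)

```text
clock: 10.75
position: [0.4393, 0.0201, 0.5476]
tool_rot: [3.141, -0.002, -0.35]
force: [0.8, 0.5, 0.2]
gripper_width: 0.0005
grip_force: 0.0
```

```bash
python3 - <<'E'
from h import *
s=arm.state();print(s["clock"],s["position"],s["tool_rot"],s["force"])
for c in("top","scene"):
    snap(c,c+"4")
    for q in("hood","lever_tip","open_tub","lidded_tub_a"):
        print(c,q,[(W(c,d["at"]).round(3),round(d["confidence"],2)) for d in eyes.place_of(q,c)][:4])
E
```

```text
10.75 [0.43929295 0.02005942 0.54760976] [ 3.14135386e+00 -1.78473627e-03 -3.49856489e-01] [0.76826202 0.54219297 0.15270202]
top hood [(array([ 0.636, -0.169,  0.127]), 0.95)]
top lever_tip []
top open_tub [(array([ 0.79 , -0.17 , -0.001]), 0.6), (array([ 0.742, -0.326,  0.   ]), 0.58)]
top lidded_tub_a [(array([ 0.686, -0.052,  0.004]), 0.66)]
scene hood [(array([ 0.631, -0.172,  0.126]), 0.91)]
scene lever_tip [(array([ 0.415, -0.02 ,  0.259]), 0.67)]
scene open_tub [(array([ 0.792, -0.177,  0.005]), 0.91), (array([ 0.733, -0.326, -0.001]), 0.78), (array([ 0.639, -0.176,  0.008]), 0.77)]
scene lidded_tub_a [(array([ 0.684, -0.054,  0.003]), 0.8), (array([ 0.536,  0.123, -0.   ]), 0.77), (array([ 0.577, -0.117,  0.206]), 0.36)]
```

View pics/top4.png

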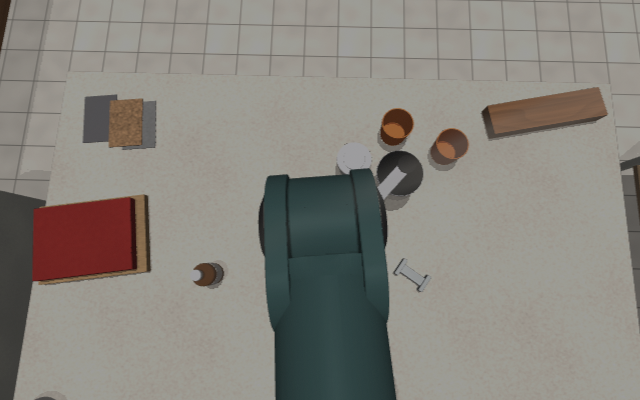

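The top view shows the hood at (401,172) covering the open tub, 8.5 mm off centre, and the tubs have not moved. Next I'll descend beside the lever and work out its arc.

Call:
move_arm(
  plan="-1 0 0 -40 0; -1 0 0 -80 0; -1 0 0 -103 0; -1 0 0 -103 0; -1 0 0 -103 0; -1 0 0 -103 0",
)

```text
clock: 11.85
position: [0.4419, 0.0171, 0.4451]
tool_rot: [-3.141, -0.002, -0.354]
force: [-0.8, 0.0, -0.2]
gripper_width: 0.0005
grip_force: 0.0
```

```bash
python3 - <<'E'
from h import *
s=arm.state();print(s["position"],s["tool_rot"],s["force"])
P=np.array([.5,-.05]);p0=s["position"][:2]
def fp(a,n=-.0225): a=np.radians(a); return P+.077*np.array([np.cos(a),np.sin(a)])+n*np.array([-np.sin(a),np.cos(a)])
print('contact',1000*(fp(159.3)-p0))
for k in range(0,32): a=159.3+3*k; print(k,a,(1000*(fp(a)-fp(159.3))).round(0))
E
```

```text
[0.44193244 0.01708553 0.44508029] [-3.14083445e+00 -1.79329137e-03 -3.53985699e-01] [-0.76158742  0.03346218 -0.17587451]
contact [ -6.00844196 -18.82047906]
0 159.3 [0. 0.]
1 162.3 [-2. -3.]
2 165.3 [-5. -7.]
3 168.3 [ -7. -11.]
4 171.3 [ -9. -14.]
5 174.3 [-10. -18.]
6 177.3 [-12. -22.]
7 180.3 [-13. -26.]
8 183.3 [-14. -30.]
9 186.3 [-15. -34.]
10 189.3 [-16. -39.]
11 192.3 [-16. -43.]
12 195.3 [-16. -47.]
13 198.3 [-16. -51.]
14 201.3 [-16. -55.]
15 204.3 [-15. -59.]
16 207.3 [-15. -64.]
17 210.3 [-14. -68.]
18 213.3 [-13. -72.]
19 216.3 [-11. -76.]
20 219.3 [-10. -80.]
21 222.3 [ -8. -83.]
22 225.3 [ -6. -87.]
23 228.3 [ -4. -91.]
24 231.3 [ -2. -94.]
25 234.3 [  1. -98.]
26 237.3 [   4. -101.]
27 240.3 [   6. -104.]
28 243.3 [   9. -107.]
29 246.3 [  13. -110.]
30 249.3 [  16. -112.]
31 252.3 [  19. -115.]
```

Call:
move_arm(
  plan="-1 -2 -7 0 0; -1 -4 -13 0 0; -1 -6 -18 0 0; -1 -7 -20 0 1; -1 -8 -22 0 3; -1 -11 -26 0 6; -1 -13 -30 0 9; -1 -15 -33 0 12; -1 -16 -37 0 15; -1 -18 -41 0 18; -1 -19 -45 0 21; -1 -20 -49 0 24",
)

```text
clock: 13.05
position: [0.4214, -0.0319, 0.4438]
tool_rot: [-3.141, 0.0, 0.068]
force: [-1.4, 2.6, 1.3]
gripper_width: 0.0006
grip_force: 1.7
```

Call:
move_arm(
  plan="-1 -1 -4 0 3; -1 -2 -9 0 6; -1 -2 -13 0 9; -1 -2 -17 0 12; -1 -2 -21 0 15; -1 -2 -25 0 18; -1 -1 -29 0 21; -1 -1 -34 0 24; -1 0 -38 0 27; -1 1 -42 0 30; -1 3 -46 0 33; -1 4 -50 0 36",
)

```text
clock: 14.25
position: [0.4254, -0.082, 0.4436]
tool_rot: [-3.141, 0.0, 0.697]
force: [0.3, 4.2, -0.8]
gripper_width: 0.0004
grip_force: 1.5
```

```bash
python3 - <<'E'
from h import *
s=arm.state();print(s["position"],s["tool_rot"],s["force"])
for c in("top","scene"):
    snap(c,c+"5")
    for q in("hood","lever_tip"):
        print(c,q,[(W(c,d["at"]).round(3),round(d["confidence"],2)) for d in eyes.place_of(q,c)][:2])
E
```

```text
[ 0.42539127 -0.0819964   0.44361308] [-3.14093894e+00  1.56670311e-04  6.96537343e-01] [ 0.32853212  4.17799369 -0.76127911]
top hood [(array([ 0.636, -0.17 ,  0.132]), 0.78)]
top lever_tip []
scene hood [(array([ 0.634, -0.17 ,  0.13 ]), 0.89)]
scene lever_tip [(array([ 0.433, -0.11 ,  0.26 ]), 0.63)]
```

The lever is at about 219° and its stop is somewhere between 232° and 249°. From here I'll use small steps and watch the force.

Call:
move_arm(
  plan="-1 1 -2 0 2; -1 2 -3 0 3; -1 3 -5 0 5; -1 4 -7 0 6; -1 5 -9 0 8; -1 6 -11 0 9; -1 7 -12 0 11; -1 8 -14 0 12; -1 8 -14 0 12",
)

```text
clock: 15.45
position: [0.4337, -0.0961, 0.4436]
tool_rot: [3.142, -0.0, 0.902]
force: [0.5, 0.4, -0.6]
gripper_width: 0.0004
grip_force: 0.3
```

Call:
move_arm(
  plan="-1 1 -1 0 1; -1 2 -2 0 2; -1 3 -4 0 3; -1 3 -4 0 3",
)

```text
clock: 15.85
position: [0.4367, -0.1001, 0.4436]
tool_rot: [3.141, -0.0, 0.956]
force: [-0.9, 0.6, -0.4]
gripper_width: 0.0007
grip_force: 0.3
```

Call:
move_arm(
  plan="-1 1 -1 0 1; -1 2 -2 0 2; -1 3 -3 0 3",
)

```text
clock: 16.15
position: [0.4395, -0.1032, 0.4436]
tool_rot: [-3.141, 0.0, 1.009]
force: [-4.1, -0.4, 0.6]
gripper_width: 0.0005
grip_force: 1.7
```

Call:
move_arm(
  plan="-1 1 -1 0 1; -1 2 -2 0 2; -1 2 -3 0 3",
)

```text
clock: 16.45
position: [0.4417, -0.1059, 0.4436]
tool_rot: [3.142, -0.0, 1.061]
force: [-1.3, 3.2, 0.1]
gripper_width: 0.0003
grip_force: 1.4
```

Call:
move_arm(
  plan="-1 1 -1 0 1; -1 2 -2 0 2",
)

```text
clock: 16.65
position: [0.4436, -0.1078, 0.4436]
tool_rot: [-3.142, -0.0, 1.096]
force: [-2.4, 2.4, 0.6]
gripper_width: 0.0004
grip_force: 1.5
```

```bash
python3 - <<'E'
from h import *
s=arm.state();print(s["position"],s["tool_rot"],s["force"])
P=np.array([.5,-.05]);d=s["position"][:2]-P;r=np.hypot(*d);print(r,np.degrees(np.arctan2(d[1],d[0]))%360+np.degrees(np.arcsin(.0225/r)))
c="scene";snap(c,c+"6")
for q in("hood","lever_tip"): print(c,q,[(W(c,d["at"]).round(3),round(d["confidence"],2)) for d in eyes.place_of(q,c)][:2])
E
```

```text
[ 0.44364851 -0.10784832  0.44362294] [-3.14155763e+00 -2.31866492e-04  1.09649679e+00] [-2.35294744  2.44858718  0.638506  ]
0.08075839632468816 241.92813338952558
scene hood [(array([ 0.634, -0.172,  0.128]), 0.72)]
scene lever_tip [(array([ 0.46 , -0.131,  0.259]), 0.46), (array([ 0.641, -0.18 ,  0.002]), 0.31)]
```

Still at friction level at about 242°, so I'll continue in small steps.

Call:
move_arm(
  plan="-1 1 -1 0 1; -1 2 -2 0 2",
)

```text
clock: 17.0
position: [0.4456, -0.1099, 0.4437]
tool_rot: [-3.142, -0.0, 1.131]
force: [-2.1, 3.2, 0.5]
gripper_width: 0.0005
grip_force: 1.4
```

Call:
move_arm(
  plan="-1 1 -1 0 1; -1 2 -2 0 2",
)

```text
clock: 17.2
position: [0.4476, -0.112, 0.4437]
tool_rot: [-3.142, -0.0, 1.166]
force: [-2.4, 2.3, 0.2]
gripper_width: 0.0005
grip_force: 1.4
```

Call:
move_arm(
  plan="-1 1 -1 0 1; -1 2 -2 0 2",
)

```text
clock: 17.4
position: [0.4494, -0.1139, 0.4435]
tool_rot: [-3.14, -0.0, 1.201]
force: [-11.1, 10.0, 7.5]
gripper_width: 0.0006
grip_force: 7.3
```

Call:
move_arm(
  plan="-1 1 -1 0 1",
)

```text
clock: 17.5
position: [0.4499, -0.1143, 0.4435]
tool_rot: [-3.138, -0.0, 1.219]
force: [-21.8, 15.1, 15.8]
gripper_width: 0.0007
grip_force: 12.9
```

Call:
move_arm(
  plan="-1 1 -1 0 1",
)

```text
clock: 17.6
position: [0.4503, -0.1148, 0.4434]
tool_rot: [-3.135, -0.0, 1.237]
force: [-31.6, 20.2, 23.6]
gripper_width: 0.0003
grip_force: 18.6
```

The stop is reached. Batching those last pushes made them firmer than I wanted, so I'm backing off now.

Call:
move_arm(
  plan="-1 -3 3 0 0; -1 -8 6 0 0; -1 -18 12 0 0; -1 -30 18 0 0; -1 -30 18 40 0; -1 -30 18 85 0; -1 -30 18 130 0; -1 -60 60 160 0; -1 -70 105 160 0; -1 -70 150 160 0; -1 -70 190 160 0; -1 -70 190 160 0",
)

```text
clock: 18.8
position: [0.3799, 0.0787, 0.6039]
tool_rot: [3.14, 0.0, 1.241]
force: [-0.5, -1.3, 0.3]
gripper_width: 0.0005
grip_force: 0.0
```

```bash
python3 - <<'E'
from h import *
s=arm.state();print(s["clock"],s["position"],s["force"],s["qvel"])
for c in("top","scene"):
    snap(c,c+"7")
    for q in("hood","lever_tip","open_tub","lidded_tub_a","film_applicator"):
        print(c,q,[(W(c,d["at"]).round(3),round(d["confidence"],2)) for d in eyes.place_of(q,c)][:3])
E
```

```text
18.8 [0.37985166 0.07866846 0.60393281] [-0.51395029 -1.28113072  0.34900717] [0.0364848  0.00813761 0.10139491 0.01167938 0.02219958 0.00324841
 0.09556974]
top hood [(array([ 0.637, -0.171,  0.129]), 0.88)]
top lever_tip [(array([ 0.469, -0.13 ,  0.256]), 0.64)]
top open_tub [(array([ 0.736, -0.325,  0.004]), 0.96), (array([ 0.789, -0.172, -0.   ]), 0.91)]
top lidded_tub_a [(array([0.532, 0.126, 0.004]), 0.89), (array([ 0.686, -0.054,  0.002]), 0.72)]
top film_applicator [(array([ 0.372, -0.217,  0.   ]), 0.8)]
scene hood [(array([ 0.634, -0.171,  0.129]), 0.58), (array([0.361, 0.327, 0.001]), 0.3)]
scene lever_tip [(array([ 0.466, -0.133,  0.257]), 0.59)]
scene open_tub [(array([ 0.734, -0.325, -0.002]), 0.86), (array([ 0.792, -0.175,  0.004]), 0.85), (array([ 0.638, -0.176,  0.003]), 0.58)]
scene lidded_tub_a [(array([0.536, 0.122, 0.004]), 0.9), (array([ 0.683, -0.051, -0.   ]), 0.86)]
scene film_applicator [(array([ 0.378, -0.224, -0.001]), 0.57)]
```

View pics/top7.png

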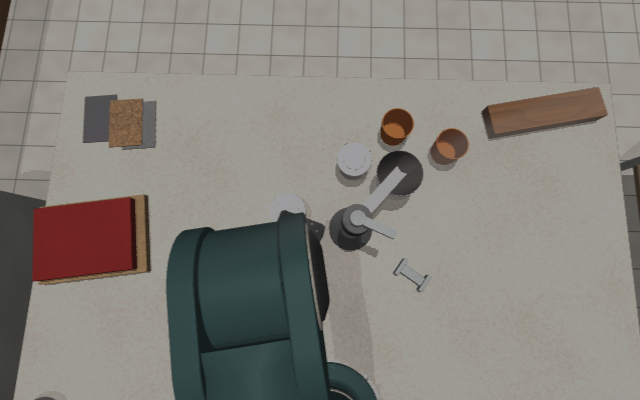

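The top view shows the hood over the tub at (400,173) and the lever pointing to (395,235), about 248° and against its stop. Everything else is in place and the robot is clear.

Call:
move_arm(
  plan="-1 0 0 0 0; -1 0 0 0 0; -1 0 0 0 0",
)

```text
clock: 19.7
position: [0.3815, 0.074, 0.6036]
tool_rot: [-3.141, 0.0, 1.234]
force: [0.2, 0.4, -0.1]
gripper_width: 0.0004
grip_force: 0.0
```

```bash
python3 -c "
from bench import arm
print(arm.sign_off())"
```

```text
the job is handed in; nothing more can be done
None
```

I handed the job in with the hood about 8 mm off the open tub's centre, the lever at its open stop and nothing else seen to move, but the last push against the stop read about 44 N at the wrist, so the 40 N limit on the lever may have been passed; no verdict was shown.

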